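Clamp a re-glued sanding block

ROBOT

A 6-joint arm with a two-finger parallel gripper is mounted at the origin on the work surface; the furniture and walls round the work are solid. World frame = base frame: x ahead of the robot, y to its left, z up, the work surface at z = 0. Lengths are in mm, angles in rad, forces in N, time in s.
With the tool pointing down it reaches from about 350 to 775 mm from the base axis. Payload 5.5 kg.
Tool frame: the origin (TCP) lies on the centre line of the jaws, within the pads' length; the fingertips stand robot.tcp_to_tips ahead of it and the grasp point (between the pads) lies 5 mm behind it (robot.tcp_to_tips is the distance from the TCP to the fingertips, in mm); z points along the fingers, y is the line along which they close (so a half turn about z gives the same grasp; the last joint's range is limited). The gripper opens to 85 mm and grips with 20 to 120 N. Pads are 22 mm wide; open, the fingers measure 114 mm over their backs; the gripper's body (76 mm by 85 mm) begins 54 mm behind the grasp point. The pads swing forward as they close: fully open they stand 13 mm farther back than shut.
Start: joints at [-0.14, 0.313, 0.046, 1.304, 0, 1.431], TCP at [575.039, -0.015, 245.323] pointing down, gripper open.
Joint ranges: [-2.76, 2.76], [-0.86, 1.69], [-1.03, 1.26], [-2.2, 2.34], [-1.47, 1.5], [-3.14, 3.14]. Speed limits (rad/s): [2.57, 2.57, 3.14, 3.14, 3.14, 3.14].

INTERFACE

Orientations are given as a unit quaternion [w, x, y, z].
In Python, from bench import robot gives the robot as it stands. The module is installed in compiled form; this text tells all that it offers.
- The arm moves only by the tool servo_tool, never from a script. Its argument "deltas" is a list of rows, each a list of 4 numbers: the shift along the world's x, y, z in cm, then the turn about the world's z in degrees. A call has 1 to 20 rows; each row is the pose to reach, as a shift and turn from the pose commanded when the call began; what a row does not reach only later rows make up. A row lasts 1/12 s, in which the tool goes at most 41.7 mm and 7.16 degrees, less where a joint would pass 70% of its speed; a pose out of reach is approached as far as the arm can. A call with a gripper value outside its range is refused whole. "hand" is the opening, from 0 (shut) to 1 (fully open), set as the call begins (left out, the last holds). The fingers move at their own pace and stop on an object; the grip force is fixed at half the most. Time passes only in rows, so rows that repeat a pose let the fingers close. It gives the time, the measured TCP pose, the force, the opening and the grip force at its end, in the units of the state.
- robot.state(): the state, without advancing time (a new reading comes with each control period).
- robot.get_image(name): name is "scene" or "side" or "wrist"; returns a dict with "color" (384x512x3 uint8, red, green, blue), "K" (3x3 intrinsics, pixels), "R" (3x3) and "t" (3): a world point X has camera coordinates R X + t. Camera axes: x right, y down, z forward; pixel columns grow to the right and rows downward; lengths in mm; the calibration is good to about 2 mm. A picture is of the moment at which its call begins. There is no depth.
- robot.close_job(): hands the job in; it is judged then, once.
The state is a dict: "clock": time; "joint_pos": joint angles; "qd": joint speeds; "effort": joint torques, N m; "eef_pos": TCP position; "orientation": TCP orientation; "wrist_force": force on the tool from outside, world axes, zero at the start; "wrist_torque": the same for the moment, N m; "opening": finger opening in mm; "gripper_force": force on a finger pad.
Only numpy, scipy, OpenCV 4.12 (cv2) and the standard library are available. Lean on these libraries where they do the work, as an engineer would, in place of code of your own. Each camera call takes 0.05 s, during which the arm holds its last target. There are 200 camera calls.

TASK

The abrasive sheet on the sanding block has just been re-glued and must be held while the glue sets. Lay the block flat, abrasive side down as it lies now, on the cork patch of the open clamping fixture, pushed up against the two side pins and the end pin, and let go of it. Then press the red clamp handle down past its over-centre point until it locks at its stop and the rubber foot holds the block down; leave the red jar and the black tape roll where they are.

Things in the scene. Friction and masses are not known exactly. Their poses are not given: they have to be found in the camera images.
- fixture: plywood base 104 x 250 mm, 15 mm thick, fixed to the worktop; origin at the centre of its underside, y along its length towards the clamp handle, z up. Flush cork patch on its -y half; three steel pins (10 mm diameter, standing 12 mm above the base): side pins at local (35, -105) and (35, -35) mm, with 60 mm free between them for a finger; end pin at (0, -15) mm
- nest (a point): on top of the base (15 mm above the worktop), where the centre of the block's underside lies when it touches all three pins, its long side along the fixture's y; axes as the fixture's. The side pins stop the block to +x, the end pin to +y; the -x and -y sides are open
- clamp_handle (a joint): angle of the red handle, rad: 0 = open (69 degrees above level), growing as it is pressed down; dead centre at 1.00, stop and locked at 1.10 (6 degrees above level). Starts at 0 and stays there; light to move up to about 0.77, then, with the block in, a spring resists (up to about 5 N at the grip) until 1.00, beyond which it snaps to the stop
- handle_hinge (a point): hinge axis of the handle, 70 mm above the worktop; the axis runs along the fixture's x. The handle extends from here to +y of the fixture, 135 mm long
- handle_grip (a point): point on the centre line of the handle's red grip (18 mm diameter, from 52 to 135 mm from the hinge), 105 mm from the hinge
- clamp_foot: black rubber foot on the clamp arm's spindle, 22 mm diameter, sprung, origin at the centre of its face; comes down on the middle of the block, pressing about 8 N when locked
- sand_block: black sanding block 60 x 100 x 28 mm, about 60 g, origin at the centre of its underside, long side along its y, z up; lies flat on the worktop to the right of the fixture; can be grasped across its 60 mm width
- jar_red: red touch-up jar with white cap, 44 mm diameter, 60 mm high, origin under its centre; stays where it is
- black_roll: black tape roll lying flat, 68 x 74 x 19 mm, origin under its centre; stays where it is
- bar_hinge (a point): hinge axis of the steel clamp arm, 68 mm above the worktop. Open, the arm stands upright here, its top about 185 mm above the worktop, its spindle pointing 40 mm to -y; it comes down to -y as the handle is pressed. The clamp's steel body spans x -28 to 28, y 15 to 117 mm of the fixture, up to 83 mm high

How it is judged:
By the outcome, as a careful person would: the job done as asked, in the order asked, and still so for the second after the job is handed in, with the robot touching nothing.
It also fails if it takes over 56 s, if anything falls off the work surface, if the arm or the gripper's body presses on something with over 40 N, if the wrist force passes 120 N, or if a joint passes its speed limit or range.

## Working session

There is one attempt and no reset: what is moved stays moved. The work goes in short steps, Python scripts to look and compute and a tool call to move; the robot and the scene stay as the last step left them, time stands still between calls to the robot, and variables do not carry over. Pictures are saved under pics/ and viewed, at most 13 in all, crops included, and the job is handed in when it is done.

Besides the shell and the picture viewer there is one more tool, called after "Request:" as name([rows], argument=value, ...), one row to a line, values as JSON. servo_tool: Moves the arm, as the interface text tells. Its arguments: {"type":"object","properties":{"deltas":{"type":"array"},"hand":{"type":"number"}},"required":["deltas"]}

```bash
mkdir -p pics
cat > h.py <<'E'
import numpy as np, cv2
from bench import robot
def grab(n,tag):
    d=robot.get_image(n); cv2.imwrite(f"pics/{tag}.png",cv2.cvtColor(d["color"],cv2.COLOR_RGB2BGR)); return d
def ray(d,u,v,z):
    K,R,t=map(np.array,(d["K"],d["R"],d["t"])); t=t.ravel()
    c=-R.T@t; r=R.T@np.linalg.solve(K,[u,v,1.]); return c+r*(z-c[2])/r[2]
def proj(d,X):
    p=np.array(d["K"])@(np.array(d["R"])@np.array(X,float)+np.array(d["t"]).ravel()); return p[:2]/p[2]
E
python3 - <<'E'
from h import *
import pickle
D={n:grab(n,n+"0") for n in("scene","side","wrist")}
pickle.dump(D,open("d0.pkl","wb"))
a=np.hstack([D["scene"]["color"],D["side"]["color"]])
for n in D: print(n,(-np.array(D[n]["R"]).T@np.array(D[n]["t"]).ravel()).round(),np.array(D[n]["R"]).round(2).tolist(),D[n]["K"][0])
print(robot.tcp_to_tips,robot.state())
E
```

```text
scene [-138. -830.  841.] [[0.84, -0.54, -0.01], [-0.31, -0.47, -0.82], [0.44, 0.7, -0.57]] [435.46608179   0.         246.53086471]
side [-366. 1128.  728.] [[-0.82, -0.57, -0.03], [-0.21, 0.35, -0.91], [0.53, -0.74, -0.41]] [491.50989296   0.         255.99046035]
wrist [574.  72. 372.] [[1.0, -0.0, -0.0], [-0.0, -0.96, 0.28], [-0.0, -0.28, -0.96]] [290.6351191    0.         257.48874517]
14.0 {'clock': 0.15, 'joint_pos': array([-1.39584211e-01,  3.13843865e-01,  4.52587636e-02,  1.30358031e+00,
        3.41563394e-05,  1.43117196e+00]), 'qd': array([-4.80637819e-04, -2.73084899e-04,  2.30336477e-03,  6.59017365e-04,
        6.64173516e-04,  2.02128358e-05]), 'effort': array([ 1.76330479e-03, -4.81067133e+01,  2.98815805e+01,  1.39078675e-02,
       -1.10673584e-04, -5.56924022e-05]), 'eef_pos': array([5.74655657e+02, 5.77013481e-02, 2.44612301e+02]), 'orientation': array([-5.56967724e-04,  7.07092426e-01,  7.07120804e-01, -3.98340005e-04]), 'wrist_force': array([-0.49402009,  0.53465741,  0.36608491]), 'wrist_torque': array([ 0.0289212 , -0.02768001, -0.00844051]), 'gripper_force': 0.0, 'opening': 85.4347050976845}
```

View pics/scene0.png

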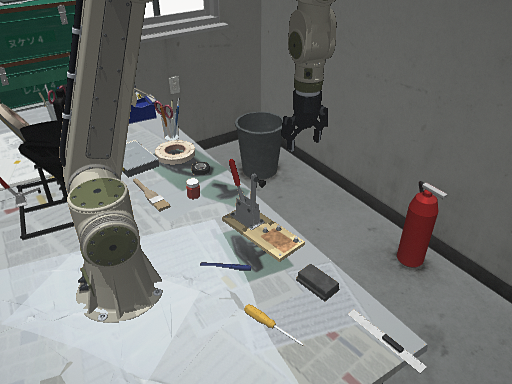

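View pics/side0.png

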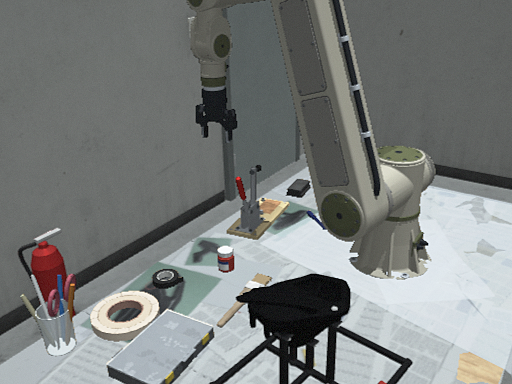

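View pics/wrist0.png

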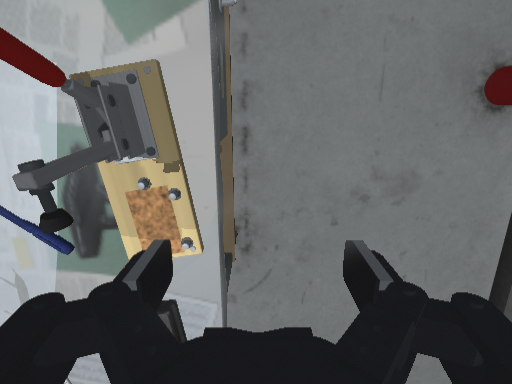

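The scene view shows the fixture near (265,225), the block near (318,281), the jar near (193,188) and the roll near (201,168). The wrist view shows the fixture's pins near (145,184), (174,194) and (187,243).

Run:
```python
from h import *
import pickle
D=pickle.load(open("d0.pkl","rb"))
W=D["wrist"]; S=D["scene"]
for n,p in dict(TR=(158,60),BR=(202,250),BL=(131,259),TL=(72,75)).items(): print(n,ray(W,*p,15).round(1))
for p in [(145,183),(174,193),(187,242)]: print("pin",ray(W,*p,27).round(1))
for p in [(297,278),(313,264),(340,281),(327,293)]: print("blk",ray(S,*p,28).round(1))
a=cv2.resize(S["color"][240:310,280:350],(600,600),interpolation=cv2.INTER_CUBIC)
cv2.imwrite("pics/c1.png",a[:,:,::-1])
```

```text
TR [460.8 121.2  15. ]
BR [ 497.5 -117.4   15. ]
BL [ 398.8 -131.2   15. ]
TL [360.4 105.5  15. ]
pin [434.9 -19.6  27. ]
pin [469.6 -32.5  27. ]
pin [481.1 -99.5  27. ]
blk [ 380.7 -234.7   28. ]
blk [ 446.7 -218.2   28. ]
blk [ 464.4 -301.9   28. ]
blk [ 411.  -314.1   28. ]
```

View pics/c1.png

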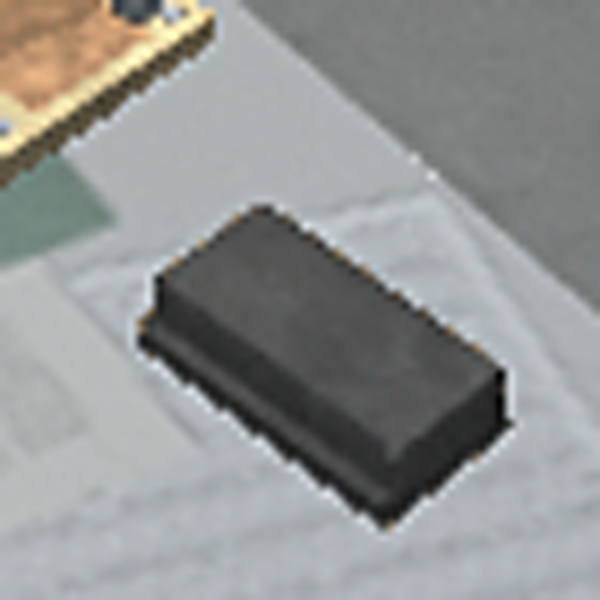

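Run:
```python
from h import *
import pickle
D=pickle.load(open("d0.pkl","rb"))
S=D["scene"]
P=np.array([ray(S,280+u/8.571,240+v/8.571,28)[:2] for u,v in [(160,275),(265,205),(500,372),(395,460)]])
print(P.round(1),P.mean(0)); 
for d in (P[2]-P[1],P[3]-P[0],P[1]-P[0],P[2]-P[3]): print(np.linalg.norm(d),np.degrees(np.arctan2(d[1],d[0])))
for p in [(145,183),(174,193),(187,242)]: print(proj(S,ray(D["wrist"],*p,27)))
for p in [(193,198)]: print("jar",ray(S,*p,0))
print("roll",ray(S,201,170,5))
```

```text
[[ 397.1 -220.7]
 [ 442.3 -214.9]
 [ 455.4 -305.7]
 [ 407.7 -314.5]] [ 425.64365919 -263.94473063]
91.7143014913643 -81.78000414537058
94.40671693351518 -83.53433281559585
45.59984862871385 7.243616842702661
48.51949078555521 10.430132423198364
[266.25694663 225.75920249]
[278.40980614 223.95203378]
[295.50505243 234.93291504]
jar [333.81014879 260.29188232   0.        ]
roll [434.10736232 394.0913613    5.        ]
```

Request:
servo_tool([
  [-2,-4,0,7],
  [-4,-8,0,14],
  [-6,-12,0,21],
  [-8,-16,0,28],
  [-10,-20,0,35],
  [-12,-23,0,42],
  [-14,-25,0,49],
  [-15,-27,0,56],
  [-15,-27,0,63],
  [-15,-27,0,70],
  [-15,-27,0,77],
  [-15,-27,0,84],
  [-15,-27,0,91],
  [-15,-27,0,98],
  [-15,-27,0,105],
  [-15,-27,0,112],
  [-15,-27,0,119],
  [-15,-27,0,126],
  [-15,-27,0,133],
  [-15,-27,0,140],
], hand=1)

```text
clock: 1.82
eef_pos: [424.9, -269.9, 245.0]
orientation: [-0.0, -0.405, 0.914, 0.0]
wrist_force: [0.1, -0.3, -0.5]
opening: 85.8
gripper_force: 0.0
```

Request:
servo_tool([
  [0,0,0,7],
  [0,0,0,14],
  [0,0,0,21],
  [0,0,0,28],
  [0,0,0,35],
  [0,0,0,40],
  [0,0,0,40],
  [0,0,0,40],
])

```text
clock: 2.48
eef_pos: [424.9, -269.9, 245.1]
orientation: [-0.0, -0.69, 0.724, 0.0]
wrist_force: [0.1, -0.5, -0.3]
opening: 85.4
gripper_force: 0.0
```

Run:
```python
from h import *
import pickle
d=grab("wrist","w1"); pickle.dump(d,open("d1.pkl","wb")); print(robot.state()["joint_pos"])
```

```text
[-7.25488997e-01  1.75020265e-01 -1.34869166e-01  1.26139050e+00
 -5.15928044e-05 -2.24835335e+00]
```

View pics/w1.png

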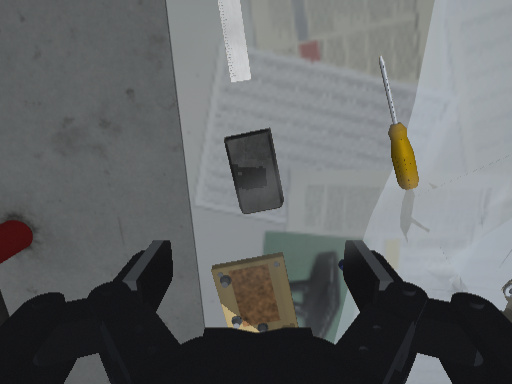

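The wrist view shows the block with corners near (225,139), (269,128), (283,205) and (241,212). The fixture's -y end and its pins show at (225,281), (237,321) and (263,327).

Run:
```python
from h import *
import pickle
d=pickle.load(open("d1.pkl","rb")); im=d["color"].astype(int)
g=im.max(2); m=np.zeros(g.shape,np.uint8); m[115:225,210:300]=(g[115:225,210:300]<105)
n,l,st,c=cv2.connectedComponentsWithStats(m); k=1+st[1:,4].argmax(); print(st[k])
cnt=max(cv2.findContours((l==k).astype(np.uint8),cv2.RETR_EXTERNAL,cv2.CHAIN_APPROX_NONE)[0],key=len)[:,0]
for z in(0,6,28):
  P=np.array([ray(d,u,v,z)[:2] for u,v in cnt],np.float32); print(z,cv2.minAreaRect(P))
  print(cv2.boxPoints(cv2.minAreaRect(P)).round(1).tolist())
print((-np.array(d["R"]).T@np.array(d["t"]).ravel()).round(1))
for p in [(225,280),(237,320),(263,327)]: print("pin",ray(d,*p,27).round(1))
for p in [(212,267),(284,254)]: print("corner",ray(d,*p,15).round(1))
c=cv2.resize(d["color"][110:340,190:310],None,fx=2.6,fy=2.6,interpolation=cv2.INTER_CUBIC); 
c2=cv2.resize(c[0:290],None,fx=2,fy=2,interpolation=cv2.INTER_CUBIC)[:600]
cv2.imwrite("pics/c2.png",c[:,:,::-1]);print(c.shape)
```

```text
[ 224  127   60   87 3719]
0 ((428.05401611328125, -256.1361999511719), (61.34251403808594, 108.02848052978516), 8.872476577758789)
[[389.3999938964844, -207.5], [406.1000061035156, -314.20001220703125], [466.70001220703125, -304.79998779296875], [450.0, -198.0]]
6 ((427.9364013671875, -257.5129699707031), (60.355350494384766, 106.29002380371094), 8.872416496276855)
[[389.8999938964844, -209.6999969482422], [406.29998779296875, -314.70001220703125], [465.8999938964844, -305.3999938964844], [449.6000061035156, -200.3000030517578]]
28 ((427.50506591796875, -262.56097412109375), (56.73573303222656, 99.91556549072266), 8.872441291809082)
[[391.79998779296875, -217.60000610351562], [407.20001220703125, -316.29998779296875], [463.20001220703125, -307.5], [447.79998779296875, -208.8000030517578]]
[ 420.7 -341.7  372.8]
pin [ 476.  -114.5   27. ]
pin [464.2 -48.3  27. ]
pin [427.6 -34.3  27. ]
corner [ 494.3 -128.3   15. ]
corner [ 393.8 -143.5   15. ]
(598, 312, 3)
```

View pics/c2.png

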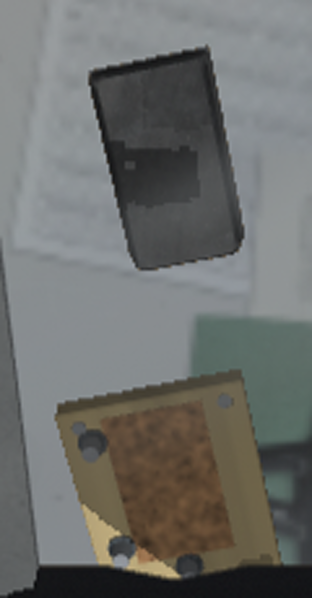

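The crop shows the block top with a gripper shadow on it, and pin heads near (92,443), (122,547) and (188,565) in the crop. The fixture's height is inconsistent between the two views, so I'll triangulate.

```bash
cat >> h.py <<'E'
def tri(obs):
    A=[];b=[]
    for d,u,v in obs:
        K,R,t=map(np.array,(d["K"],d["R"],d["t"])); c=-R.T@t.ravel(); r=R.T@np.linalg.solve(K,[u,v,1.]); r/=np.linalg.norm(r)
        M=np.eye(3)-np.outer(r,r); A.append(M); b.append(M@c)
    X=np.linalg.lstsq(np.vstack(A),np.hstack(b),rcond=None)[0]
    return X.round(1),[ (proj(d,X)-[u,v]).round(1).tolist() for d,u,v in obs]
E
python3 - <<'E'
from h import *
import pickle
D=pickle.load(open("d0.pkl","rb")); W1=pickle.load(open("d1.pkl","rb")); W=D["wrist"];S=D["scene"]
f=lambda x,y:(190+x/2.6,110+y/2.6)
print(tri([(W,145,182),(W1,*f(190,565))]))
print(tri([(W,174,193),(W1,*f(122,547))]))
print(tri([(W,187,242),(W1,*f(92,440))]))
print(tri([(W,202,250),(W1,*f(60,418))]))
print(tri([(W,131,259),(W1,*f(243,381))]))
print(tri([(W1,*f(92,443)),(S,295.5,240.5)]))
# block top corners
sc=[(160,275),(265,205),(500,372),(395,460)]; w=[(237,245),(140,268),(92,80),(207,53)]
for a,b in zip(sc,w): print("blk",tri([(S,280+a[0]/8.571,240+a[1]/8.571),(W1,*f(*b))]))
a=np.hstack([cv2.resize(W["color"][50:270,60:210],None,fx=2.7,fy=2.7,interpolation=cv2.INTER_CUBIC),cv2.resize(S["color"][155:275,210:310],None,fx=3.9,fy=4.95,interpolation=cv2.INTER_CUBIC)]);print(a.shape);cv2.imwrite("pics/c3.png",a[:,:,::-1])
E
```

```text
(array([428.6, -21.8,  13. ]), [[-0.7, -0.2], [-0.5, -0.3]])
(array([465.8, -36.5,  14. ]), [[0.1, 0.0], [0.1, 0.0]])
(array([ 477.5, -106.5,   13. ]), [[0.1, 0.0], [0.1, 0.0]])
(array([ 495.4, -119.7,   10.1]), [[-0.8, -0.2], [-0.7, -0.2]])
(array([ 394.5, -135.5,    7.3]), [[-0.4, -0.1], [-0.3, -0.1]])
(array([ 478.2, -104. ,   11.1]), [[-0.1, -0.3], [-0.1, -0.1]])
blk (array([ 396.8, -220.8,   28.4]), [[-0.1, -0.0], [-0.1, -0.1]])
blk (array([ 445. , -210.5,   23.7]), [[-0.4, -0.2], [-0.5, -0.8]])
blk (array([ 460.7, -301.6,   21.2]), [[0.2, 0.0], [0.3, 0.3]])
blk (array([ 408.3, -312.8,   26.5]), [[-0.4, -0.1], [-0.5, -0.6]])
(594, 795, 3)
```

View pics/c3.png

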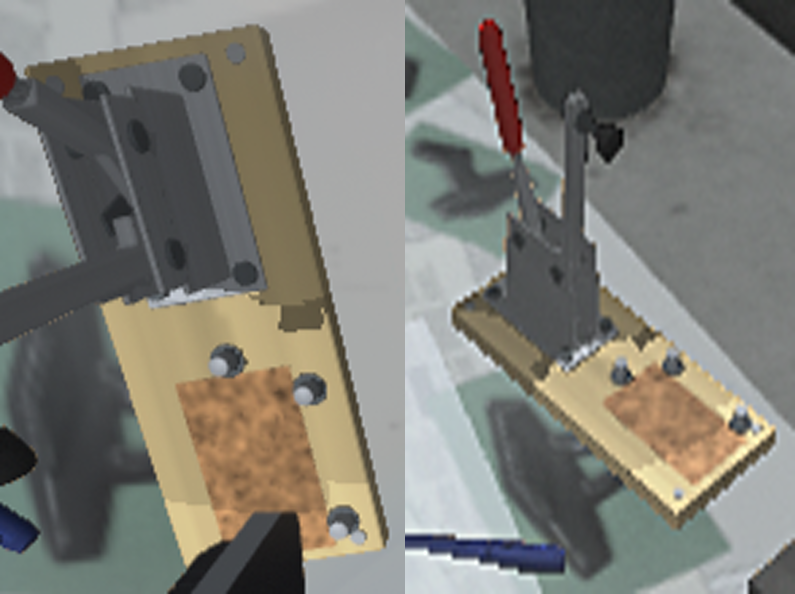

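Request:
servo_tool([
  [0.2,0.8,-2,6],
  [0.2,0.8,-5,12],
  [0.2,0.8,-9,12],
  [0.2,0.8,-13,12],
  [0.2,0.8,-16,12],
  [0.2,0.8,-18,12],
  [0.2,0.8,-18,12],
  [0.2,0.8,-18,12],
], hand=1)

```text
clock: 3.2
eef_pos: [426.3, -261.4, 64.6]
orientation: [0.0, 0.762, -0.647, -0.001]
wrist_force: [0.7, -0.7, 0.8]
opening: 85.3
gripper_force: 0.0
```

Run:
```python
from h import *
import pickle
d=grab("wrist","w2"); pickle.dump(d,open("d2.pkl","wb"))
```

```text
(no output)
```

View pics/w2.png

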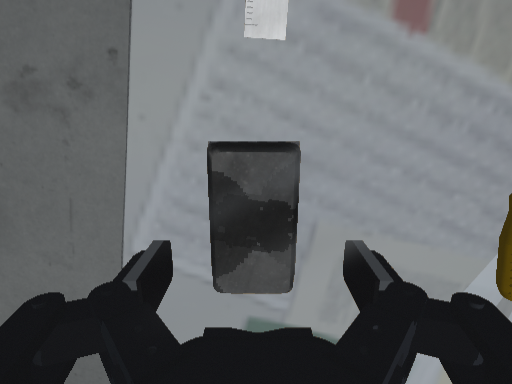

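The block is straight in the image, columns 208–300 and rows 142–293, and centred between the fingers.

Run:
```python
from h import *
import pickle
d=pickle.load(open("d2.pkl","rb"))
for p in [(213,152),(299,152),(214,290),(294,290)]: print(ray(d,*p,28).round(1))
for p in [(208,142),(300,142)]: print(ray(d,*p,3).round(1))
```

```text
[ 457.8 -302.7   28. ]
[ 409.7 -310.6   28. ]
[ 446.5 -212.5   28. ]
[ 394.6 -220.9   28. ]
[ 464.9 -304.1    3. ]
[ 406.1 -313.7    3. ]
```

Request:
servo_tool([
  [0.1,0,-2,0],
  [0.1,0,-4,0],
  [0.1,0,-4.8,0],
  [0.1,0,-4.8,0],
  [0.1,0,-4.8,0],
])

```text
clock: 3.67
eef_pos: [428.6, -262.5, 18.5]
orientation: [0.0, 0.763, -0.647, 0.001]
wrist_force: [0.7, -0.1, -0.0]
opening: 85.8
gripper_force: 0.0
```

Request:
servo_tool([
  [0,0,0,0],
  [0,0,0,0],
  [0,0,0,0],
  [0,0,0,0],
  [0,0,0,0],
  [0,0,0,0],
  [0,0,0,0],
  [0,0,0,0],
  [0,0,0,0],
  [0,0,0,0],
], hand=0)

```text
clock: 4.5
eef_pos: [429.0, -262.8, 19.0]
orientation: [0.0, 0.763, -0.647, 0.001]
wrist_force: [-1.1, 0.7, 6.0]
opening: 58.8
gripper_force: 64.9
```

Request:
servo_tool([
  [0,0,2,0],
  [0,0,5,0],
  [0,2,6.5,0],
  [0,5,6.5,0],
  [0,8,6.5,0],
  [0,11,6.5,0],
  [0,14,6.5,0],
  [0.1,16.5,6.5,0],
  [0.1,17.5,6.5,0],
  [0.1,17.5,5,0],
  [0.1,17.5,3,0],
  [0.1,17.5,2.2,0],
  [0.1,17.5,2.0,0],
  [0.1,17.5,2.0,0],
])

```text
clock: 5.67
eef_pos: [428.7, -87.3, 37.1]
orientation: [0.0, 0.762, -0.647, -0.001]
wrist_force: [-0.5, -0.5, -0.5]
opening: 58.6
gripper_force: 64.7
```

Run:
```python
from h import *
import pickle
D={n:grab(n,n+"3") for n in("scene","wrist")}; pickle.dump(D,open("d3.pkl","wb"))
S=D["scene"]["color"];W=D["wrist"]["color"]
a=np.hstack([cv2.resize(S[195:285,225:325],(400,360),interpolation=cv2.INTER_CUBIC),cv2.resize(W[110:384,130:384],(390,420),interpolation=cv2.INTER_CUBIC)[:360]])
cv2.imwrite("pics/c4.png",a[:,:,::-1]); print(robot.state()["wrist_force"])
```

```text
[ 0.01122996 -0.18556299 -0.54838257]
```

View pics/c4.png

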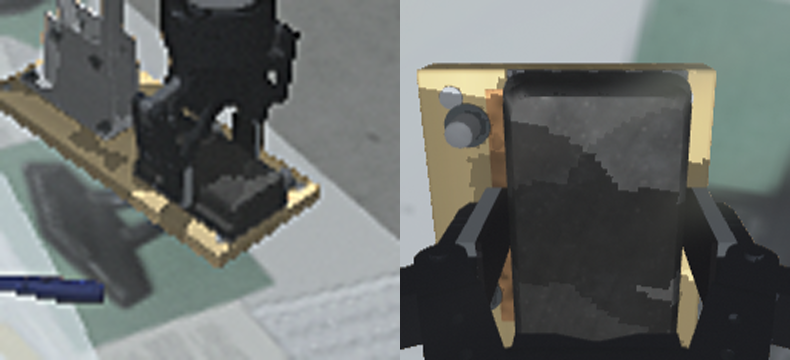

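The wrist crop shows the block over the cork, aligned with the base. There is a small gap to the near side pin, at about (465,125) in the crop.

Request:
servo_tool([
  [0,0,-0.1,0],
  [0,0,-0.2,0],
  [0,0,-0.2,0],
  [0,0,-0.2,0],
])

```text
clock: 6.1
eef_pos: [429.2, -87.2, 35.6]
orientation: [-0.0, 0.763, -0.647, 0.0]
wrist_force: [0.2, -0.5, -1.8]
opening: 58.6
gripper_force: 64.7
```

Request:
servo_tool([
  [0.1,0.02,0,0],
  [0.2,0.03,0,0],
  [0.3,0.05,0,0],
  [0.4,0.06,0,0],
  [0.4,0.06,0,0],
  [0.4,0.06,0,0],
])

```text
clock: 6.6
eef_pos: [433.1, -86.4, 35.3]
orientation: [0.0, 0.763, -0.647, -0.0]
wrist_force: [-0.3, -0.6, -0.3]
opening: 59.0
gripper_force: 64.7
```

Request:
servo_tool([
  [0.1,0.02,-0.05,0],
  [0.2,0.03,-0.1,0],
  [0.2,0.03,-0.1,0],
  [0.2,0.03,-0.1,0],
])

```text
clock: 6.93
eef_pos: [435.1, -86.1, 34.3]
orientation: [0.0, 0.763, -0.647, -0.0]
wrist_force: [-0.5, -0.2, 0.4]
opening: 59.0
gripper_force: 64.7
```

Request:
servo_tool([
  [0.1,0.02,0,0],
  [0.2,0.03,0,0],
  [0.2,0.03,0,0],
  [0.2,0.03,0,0],
])

```text
clock: 7.27
eef_pos: [437.2, -85.8, 34.4]
orientation: [0.0, 0.763, -0.647, 0.0]
wrist_force: [-0.2, 0.8, -0.0]
opening: 58.9
gripper_force: 64.7
```

Request:
servo_tool([
  [0.1,0.02,0,0],
  [0.15,0.02,0,0],
  [0.15,0.02,0,0],
])

```text
clock: 7.52
eef_pos: [438.7, -85.6, 34.4]
orientation: [0.0, 0.763, -0.647, 0.0]
wrist_force: [-0.1, -0.6, -1.3]
opening: 58.8
gripper_force: 64.7
```

Request:
servo_tool([
  [0.1,0.02,0,0],
  [0.15,0.02,0,0],
  [0.15,0.02,0,0],
])

```text
clock: 7.77
eef_pos: [439.4, -85.4, 34.2]
orientation: [0.001, 0.763, -0.647, -0.0]
wrist_force: [-2.2, -0.6, -0.1]
opening: 58.9
gripper_force: 65.0
```

Request:
servo_tool([
  [0.1,0.02,0,0],
  [0.1,0.02,0,0],
  [0.1,0.02,0,0],
])

```text
clock: 8.02
eef_pos: [439.6, -85.3, 34.2]
orientation: [0.001, 0.763, -0.647, -0.001]
wrist_force: [-5.0, -2.0, 3.5]
opening: 58.8
gripper_force: 65.2
```

Contact with the side pins. Now I push towards the end pin.

Request:
servo_tool([
  [-0.03,0.2,0,0],
  [-0.06,0.4,0,0],
  [-0.1,0.6,0,0],
  [-0.1,0.6,0,0],
  [-0.1,0.6,0,0],
])

```text
clock: 8.43
eef_pos: [438.7, -80.0, 34.1]
orientation: [0.002, 0.763, -0.647, -0.0]
wrist_force: [-5.3, -5.1, 1.9]
opening: 58.9
gripper_force: 64.9
```

Request:
servo_tool([
  [-0.02,0.1,0,0],
  [-0.03,0.2,0,0],
  [-0.03,0.2,0,0],
  [-0.03,0.2,0,0],
])

```text
clock: 8.77
eef_pos: [438.7, -79.8, 34.4]
orientation: [0.003, 0.762, -0.647, 0.001]
wrist_force: [-5.4, -12.0, 1.1]
opening: 58.6
gripper_force: 65.0
```

Request:
servo_tool([
  [0,0,0,0],
  [0,0,0,0],
  [0,0,0,0],
  [0,0,0,0],
  [0,0,0,0],
  [0,0,0,0],
  [0,0,0,0],
], hand=1)

```text
clock: 9.35
eef_pos: [439.8, -77.1, 34.4]
orientation: [-0.0, 0.763, -0.647, 0.0]
wrist_force: [-0.5, -0.6, 0.9]
opening: 85.4
gripper_force: 0.0
```

Request:
servo_tool([
  [0,0,2,0],
  [0,0,4,0],
  [0,-1,6,0],
  [0,-3,8,0],
  [0,-5,10,0],
  [0,-7,12,0],
  [0,-7,12,0],
  [0,-7,12,0],
])

```text
clock: 10.02
eef_pos: [440.6, -148.3, 155.2]
orientation: [-0.0, 0.762, -0.648, 0.001]
wrist_force: [-0.0, 0.4, -0.7]
opening: 85.7
gripper_force: 0.0
```

Run:
```python
from h import *
import pickle
D={n:grab(n,n+"4") for n in("scene","wrist","side")}; pickle.dump(D,open("d4.pkl","wb"))
S=D["scene"]["color"];W=D["wrist"]["color"];T=D["side"]["color"]
a=np.hstack([cv2.resize(S[150:270,220:320],(400,480),interpolation=cv2.INTER_CUBIC),cv2.resize(W[64:384,120:384],(396,480),interpolation=cv2.INTER_CUBIC)])
cv2.imwrite("pics/c5.png",a[:,:,::-1])
print(robot.state()["eef_pos"])
```

```text
[ 438.7443471  -146.0921764   153.10405493]
```

View pics/c5.png

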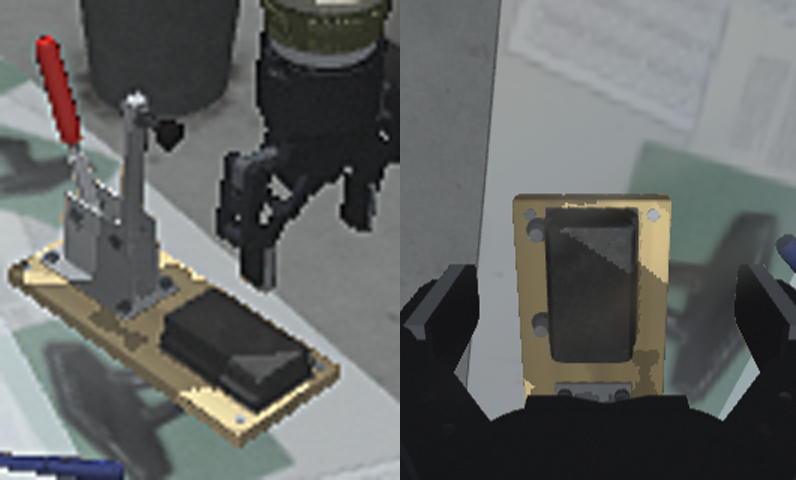

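The block sits straight against both side pins, near (537,230) and (540,323) in the crop, and was pushed to the end pin by force. Next I locate the handle from its red pixels in two views.

Run:
```python
from h import *
import pickle
D=pickle.load(open("d4.pkl","rb"));D0=pickle.load(open("d0.pkl","rb"))
def ends(d,box):
    c=d["color"].astype(int); m=((c[...,0]>90)&(c[...,0]>2*c[...,1])&(c[...,0]>2*c[...,2])).astype(np.uint8)
    x0,x1,y0,y1=box; k=np.zeros_like(m);k[y0:y1,x0:x1]=m[y0:y1,x0:x1]
    y,x=np.nonzero(k); P=np.c_[x,y].astype(float); mu=P.mean(0); v=np.linalg.svd(P-mu,full_matrices=False)[2][0]
    if v[1]<0: v=-v
    s=(P-mu)@v; print(len(P),(mu+s.min()*v).round(1),(mu+s.max()*v).round(1)); return mu+s.min()*v,mu+s.max()*v
a=ends(D["scene"],(220,250,150,200)); b=ends(D0["side"],(225,250,165,205)); 
T,X=tri([(D["scene"],*a[0]),(D0["side"],*b[0])]),tri([(D["scene"],*a[1]),(D0["side"],*b[1])])
print(T,X,np.linalg.norm(T[0]-X[0]))
O=np.array([426,-7.5]);th=np.radians(9.1);x=np.array([np.cos(th),np.sin(th)]);y=np.array([-x[1],x[0]])
for q in (T[0],X[0]): print("local",(q[:2]-O)@x,(q[:2]-O)@y,q[2])
```

```text
143 [230.4 158.9] [237.8 185.1]
75 [237.4 176.9] [243. 198.]
(array([404.7, 122.7, 195.5]), [[0.2, -0.3], [0.2, 0.3]]) (array([409.8,  93.9, 117.5]), [[0.1, -0.2], [0.2, 0.2]]) 83.3033612767216
local -0.43973372726066856 131.93004447148914 195.5
local 0.041124350239877344 102.68592069406505 117.5
```

Request:
servo_tool([
  [0,0,3.5,0],
  [0,0,7,0],
  [0,0,10.5,0],
  [-0.4,3,10.5,0],
  [-0.8,6,10.5,0],
  [-1.2,9.5,10.5,0],
  [-1.7,13,10.5,0],
  [-2.1,16.5,10.5,0],
  [-2.4,20,10.5,0],
  [-2.7,22.3,10.5,0],
  [-2.7,22.3,10.5,0],
  [-2.7,22.3,10.5,0],
], hand=0)

```text
clock: 11.17
eef_pos: [411.5, 77.5, 258.2]
orientation: [0.001, 0.764, -0.645, -0.001]
wrist_force: [-0.1, -0.3, -0.6]
opening: 0.2
gripper_force: 0.0
```

Run:
```python
from h import *
p=np.mean([robot.state()["eef_pos"] for _ in range(3)],0); print(p, robot.state()["opening"])
for a in range(69,0,-6):
    r=np.radians(a); Y=84+100*np.cos(r)-9*np.sin(r)-11; Z=70+100*np.sin(r)+9*np.cos(r)+14
    w=np.array([426-.158*Y,-7.5+.987*Y,Z]); print(a,round(Y,1),w.round(1),((w-p)/10).round(2))
```

```text
[411.48170188  77.54934618 258.23524594] 0.19456261911776512
69 100.4 [410.1  91.6 180.6] [-0.14  1.41 -7.77]
63 110.4 [408.6 101.4 177.2] [-0.29  2.39 -8.1 ]
57 119.9 [407.1 110.9 172.8] [-0.44  3.33 -8.55]
51 128.9 [405.6 119.8 167.4] [-0.59  4.22 -9.09]
45 137.3 [404.3 128.1 161.1] [-0.72  5.05 -9.72]
39 145.1 [403.1 135.7 153.9] [ -0.84   5.81 -10.43]
33 152.0 [402.  142.5 146. ] [ -0.95   6.49 -11.22]
27 158.0 [401.  148.5 137.4] [ -1.04   7.09 -12.08]
21 163.1 [400.2 153.5 128.2] [ -1.13   7.6  -13.  ]
15 167.3 [399.6 157.6 118.6] [ -1.19   8.   -13.97]
9 170.4 [399.1 160.6 108.5] [ -1.24   8.31 -14.97]
3 172.4 [398.8 162.7  98.2] [ -1.27   8.51 -16.  ]
```

Lower beside the handle, then follow the arc.

Request:
servo_tool([
  [0,0,-3,0],
  [0,0,-6,0],
  [0,0.2,-7.8,0],
  [-0.1,0.8,-7.8,0],
  [-0.14,1.4,-7.8,0],
  [-0.2,1.9,-8,0],
  [-0.3,2.4,-8.2,0],
  [-0.4,2.9,-8.4,0],
  [-0.45,3.3,-8.7,0],
  [-0.5,3.8,-8.9,0],
  [-0.6,4.2,-9.2,0],
  [-0.65,4.65,-9.5,0],
  [-0.7,5.05,-9.8,0],
  [-0.8,5.4,-10.2,0],
  [-0.85,5.8,-10.5,0],
  [-0.85,5.8,-10.5,0],
])

```text
clock: 12.5
eef_pos: [403.4, 134.3, 153.4]
orientation: [0.001, 0.763, -0.647, -0.001]
wrist_force: [0.1, -0.1, 0.4]
opening: 0.2
gripper_force: 0.0
```

```bash
cat > ang.py <<'E'
from h import *
S=robot.get_image("scene"); c=S["color"].astype(int); m=((c[...,0]>90)&(c[...,0]>2*c[...,1])&(c[...,0]>2*c[...,2]))
m[:,:205]=0; m[:,255:]=0; m[:140]=0; m[230:]=0
y,x=np.nonzero(m); print("red",len(x),x.min(),x.max(),y.min(),y.max())
for a in (69,60,50,40,30,20,10,6):
    r=np.radians(a); L=[]
    for q in (52,135):
        Y=84+q*np.cos(r); L.append(proj(S,[426-.158*Y,-7.5+.987*Y,70+q*np.sin(r)]).round().tolist())
    print(a,L)
E
python3 ang.py
```

```text
red 58 219 234 164 185
69 [[238.0, 185.0], [231.0, 158.0]]
60 [[236.0, 185.0], [227.0, 159.0]]
50 [[235.0, 185.0], [223.0, 160.0]]
40 [[233.0, 186.0], [219.0, 163.0]]
30 [[232.0, 187.0], [217.0, 166.0]]
20 [[232.0, 189.0], [215.0, 171.0]]
10 [[231.0, 191.0], [215.0, 176.0]]
6 [[231.0, 192.0], [215.0, 179.0]]
```

The handle is at about 40° above level, as planned. Continue through dead centre.

Request:
servo_tool([
  [-0.05,0.35,-0.4,0],
  [-0.1,0.7,-0.8,0],
  [-0.15,1.0,-1.2,0],
  [-0.2,1.3,-1.65,0],
  [-0.23,1.55,-2.1,0],
  [-0.27,1.8,-2.55,0],
  [-0.3,2.0,-3.0,0],
  [-0.33,2.2,-3.5,0],
  [-0.36,2.35,-4.0,0],
  [-0.38,2.5,-4.5,0],
  [-0.4,2.6,-4.9,0],
  [-0.4,2.6,-4.9,0],
])

```text
clock: 13.55
eef_pos: [399.3, 159.7, 104.1]
orientation: [0.001, 0.763, -0.647, -0.001]
wrist_force: [-1.1, -0.2, 0.3]
opening: 0.3
gripper_force: 0.0
```

```bash
python3 ang.py | head -1
```

```text
red 44 214 231 179 192
```

Red spans rows 179–192, which matches 6°, so the clamp is locked. Now retreat and check.

Request:
servo_tool([
  [0,0,2,0],
  [0,0,5,0],
  [0,0,8,0],
  [0,0,11,0],
  [0,0,14,0],
  [2,-1,16,0],
  [5,-2,16,0],
  [8,-3,16,0],
  [11,-4,16,0],
  [14,-4,16,0],
  [14,-4,16,0],
  [14,-4,16,0],
])

```text
clock: 14.6
eef_pos: [541.1, 119.2, 264.2]
orientation: [0.001, 0.762, -0.647, -0.001]
wrist_force: [-0.6, -0.1, -0.1]
opening: -0.3
gripper_force: 0.0
```

```bash
python3 ang.py | head -1
python3 - <<'E'
from h import *
S=grab("scene","s5")["color"];T=grab("side","t5")["color"]
a=np.hstack([cv2.resize(S[150:270,210:310],(400,480),interpolation=cv2.INTER_CUBIC),cv2.resize(T[160:280,210:310],(400,480),interpolation=cv2.INTER_CUBIC)])
cv2.imwrite("pics/c6.png",a[:,:,::-1])
E
```

```text
red 91 214 231 178 193
```

View pics/c6.png

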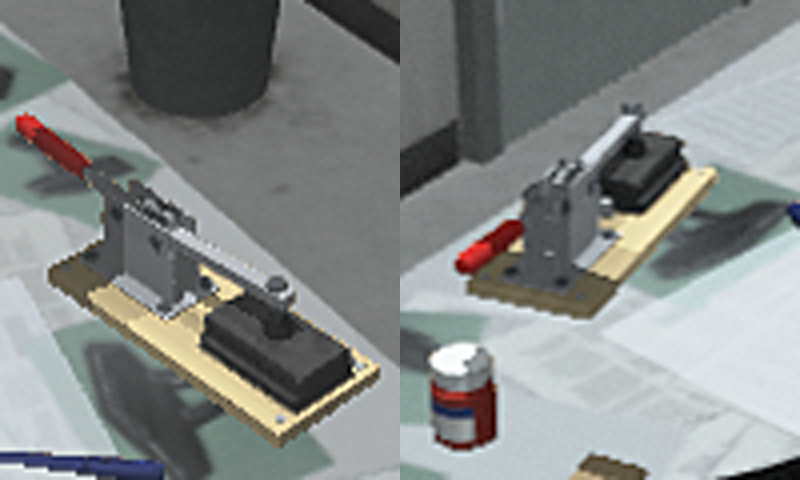

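The handle is down and locked, and the foot sits on the middle of the block. The block is against the pins and the jar has not moved.

```bash
python3 -c "
from bench import robot
print(robot.close_job())"
```

```text
the job is handed in; nothing more can be done
None
```

The block lies flat on the cork, pushed up against the side pins and end pin and released. The clamp handle is locked at its stop with the foot on the block, nothing touched the jar or tape roll, and the job was handed in at about 15 s; I confirmed the end pin by contact force, as the block hid it in the close-up view.

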